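# Unlatch the clip case and put the rose-gold clip away

## Robot

A 7-joint arm with a two-finger parallel gripper is mounted at the origin on the work surface. World frame = base frame: x ahead of the robot, y to its left, z up, the work surface at z = 0. Lengths are in m, angles in rad, forces in N, time in s.
With the tool pointing down it reaches from about 0.425 to 0.875 m from the base axis. Payload 4.7 kg.
Tool frame: the origin (TCP) lies midway between the tips of the shut fingers; the grasp point (between the pads) lies 19 mm behind it; z points along the fingers, y is the line along which they close (so a half turn about z gives the same grasp; the last joint's range is limited). The gripper opens to 85 mm and grips with 20 to 120 N. Pads are 22 mm wide; open, the fingers measure 114 mm over their backs; the gripper's body (76 mm by 85 mm) begins 54 mm behind the grasp point. The pads swing forward as they close: fully open they stand 13 mm farther back than shut.
Start: joints at [-1.175, 0.321, -0.07, 1.45, 0.023, 1.371, -0.057], TCP at [0.242, 0.603, 0.231] pointing down, gripper open.
Joint ranges: [-2.86, 2.86], [-0.3, 2.09], [-1.38, 1.24], [0.06, 2.45], [-1.56, 4.7], [0.09, 2.05], [-2.69, 2.69]. Speed limits (rad/s): [2.57, 2.57, 3.14, 3.14, 3.14, 3.14, 3.14].

## Interface

Orientations are given as a unit quaternion [x, y, z, w].
In Python, from cell import env gives the robot as it stands. The module is installed in compiled form; this text tells all that it offers.
- The arm moves only by the shell command python3 -m crank 'ROWS'. ROWS is JSON, a list of rows, each an object with "claw": the closure, from 0 (fully open) to 1 (shut); "offset": the shift along the world's x, y, z in mm, a list of three; "twist": the turn about the world's z in degrees. In form: [{"claw": claw, "offset": [dx, dy, dz], "twist": twist}, ...]. A call has 1 to 10 rows; each row is the pose to reach, as a shift and turn from the pose commanded when the call began; what a row does not reach only later rows make up. A row lasts 1/12 s, in which the tool goes at most 41.7 mm and 7.16 degrees, less where a joint would pass 70% of its speed; a pose out of reach is approached as far as the arm can. A call with a gripper value outside its range is refused whole. The fingers move at their own pace and stop on an object; the grip force is fixed at half the most. Time passes only in rows, so rows that repeat a pose let the fingers close. It gives the time, the measured TCP pose, the force, the opening and the grip force at its end, in the units of the state.
- env.observe(): the state, without advancing time (a new reading comes with each control period).
- env.capture(name): name is "side" or "top"; returns (picture, depth): 420x560x3 uint8, red, green, blue; 420x560 float32, m along the optical axis (not along the pixel's ray), 0 where there is no reading.
- env.calibration(name): a dict with "fx", "fy", "cx", "cy" (pixels), "dist" ([k1, k2, p1, p2, k3] as OpenCV has them; the pictures are not rectified), "rvec" (rotation vector, rad) and "tvec" (3), from world to camera coordinates, as OpenCV has them. Camera axes: x right, y down, z forward; pixel columns grow to the right and rows downward; lengths in m; the calibration is good to about 2 mm. A picture is of the moment at which its call begins. calibration takes no time and is no camera call.
- env.sign_off(): hands the job in; it is judged then, once.
The state is a dict: "t": time; "q": joint angles; "joint_velocities": joint speeds; "tau": joint torques, N m; "tool_pos": TCP position; "tool_rot": TCP orientation; "wrist_force": force on the tool from outside, world axes, zero at the start; "ft_torque": the same for the moment, N m; "width": finger opening in m; "grip_force": force on a finger pad.
Only numpy, scipy, OpenCV 4.12 (cv2) and the standard library are available. Lean on these libraries where they do the work, as an engineer would, in place of code of your own. Each camera call takes 0.05 s, during which the arm holds its last target. There are 200 camera calls.

## Task

Swing the brass latch lever of the clip case well aside, to either side, so that it is clear of the yellow lid, then open the lid until it stands upright or leans a little back, and leave latch and lid like that. Then pick up the loose rose-gold binder clip, set it down inside the case without dropping it from above, and let go. Leave the other things on the desk where they are.

Things in the scene. Friction and masses are not known exactly. Their poses are not given: they have to be found in the camera images.
- case: Dark steel clip case with a yellow hinged lid, fixed to the desk, 140 (x) x 170 (y) x 55 mm high without its lid, walls and floor 4 mm. Origin: centre of its underside; its x axis points from the latch side (front, nearest the robot) to the hinge side, z up. A bracket 36 mm long and 26 mm wide sticks out from the middle of the front wall and carries the latch.
- case_floor (a point): Centre of the inner floor of the case, 4 mm above the desk; axes as the case.
- latch (a joint): Angle (rad) of the latch lever about its upright pivot. 0: the lever lies along the case's x axis with its inner end 14 mm over the lid's front edge, which holds the lid shut; it may start a little off 0. Turns both ways to 1.6 (positive: counter-clockwise from above); from about 1.05 either way it is clear of the lid. It stays where it is left.
- latch_pivot (a point): The latch's pivot axis, 24 mm in front of the case's front wall, at the underside of the lever (63.5 mm above the desk). The flat brass lever is 76 mm long, 12 mm wide, 6 mm thick, centred on the pivot; its axes turn with it: x runs along the lever towards the lid end.
- latch_peg (a point): Middle of the red upright peg, 12 mm in diameter, on the lever's outer end, 36 mm from the pivot. The peg stands from the lever's top (69.5 mm above the desk) to 92.5 mm; this point is 81.5 mm above the desk.
- lid (a joint): Opening angle (rad) of the lid: 0 closed, 1.57 upright, 1.85 the stop. A stiff hinge: it stays where it is left; about 2 to 3 N at the knob moves it.
- lid_knob (a point): Centre of the white knob on the yellow lid (140 x 170 mm, 6 mm thick): a bar 16 mm in diameter and 24 mm long across the case (along its y axis), 26 mm above the lid's top face, on a 10 mm stem, 30 mm back from the lid's front edge, in the middle of its width. Closed it is 87.5 mm above the desk. Axes turn with the lid.
- lid_hinge (a point): Middle of the lid's hinge line, at the top of the rear wall, 55.5 mm above the desk; the hinge line runs along the case's y axis. The closed knob is 110 mm in front of it and 32 mm above it.
- rose_clip: The loose rose-gold binder clip, standing on its flat spine on the desk with its wire handles up: body 42 mm long (its x axis), 22 mm wide at the spine, tapering to about 6 mm at 30 mm height; two handles of wire reach to 51 mm height. Mass about 30 g. Origin: centre of the spine's underside. Best gripped across its 42 mm length, by its flat ends.
- black_clip: A black binder clip of the same shape; leave it. The two clips may lie either side of the case.
- pen_pot: Cobalt ceramic pen pot, 80 mm in diameter, 95 mm high, with pens reaching 140 mm; leave it. Origin: centre of its underside.
- stone: Grey river stone, 84 mm across, 32 mm high; leave it. Origin: centre of its underside.
- round_tin: Round tin with a blue twist-lock lid, 80 mm in diameter, 54 mm high; leave it. Origin: centre of its underside.
- clip_block: Beech block 110 x 50 x 35 mm; leave it. Origin: centre of its underside.

How it is judged:
By the outcome, as a careful person would: the job done as asked, in the order asked, and still so for the second after the job is handed in, with the robot touching nothing.
It also fails if it takes over 64 s, if anything falls off the work surface, if the arm or the gripper's body presses on something with over 40 N, if the wrist force passes 120 N, or if a joint passes its speed limit or range.

## Working session

There is one attempt and no reset: what is moved stays moved. The work goes in short steps, Python scripts to look and compute and a shell command to move; the robot and the scene stay as the last step left them, time stands still between calls to the robot, and variables do not carry over. Pictures are saved under pics/ and viewed, at most 12 in all, crops included, and the job is handed in when it is done.

```bash
mkdir -p pics; cat > h.py <<'E'
import numpy as np, cv2
from cell import env
def cal(n):
    c=env.calibration(n); K=np.array([[c['fx'],0,c['cx']],[0,c['fy'],c['cy']],[0,0,1]]); 
    R=cv2.Rodrigues(np.array(c['rvec'],float))[0]; return K,np.array(c['dist'],float),R,np.array(c['tvec'],float).ravel()
def plane(n,uv,z):
    K,d,R,t=cal(n); uv=np.array(uv,float).reshape(-1,1,2)
    p=cv2.undistortPoints(uv,K,d).reshape(-1,2); r=np.c_[p,np.ones(len(p))]@R; o=-R.T@t
    return o+r*((z-o[2])/r[:,2])[:,None]
def cloud(n,dep):
    K,d,R,t=cal(n); h,w=dep.shape; u,v=np.meshgrid(np.arange(w),np.arange(h))
    uv=np.stack([u,v],-1).reshape(-1,1,2).astype(float)
    p=cv2.undistortPoints(uv,K,d).reshape(-1,2); c=np.c_[p,np.ones(len(p))]*dep.reshape(-1,1)
    return ((c-t)@R).reshape(h,w,3)
def proj(n,P):
    K,d,R,t=cal(n); return cv2.projectPoints(np.array(P,float).reshape(-1,3),cv2.Rodrigues(R)[0],t,K,d)[0].reshape(-1,2)
def snap(n,name):
    im,dep=env.capture(n); cv2.imwrite(f'pics/{name}.png',im[...,::-1]); np.savez(f'pics/{name}.npz',im=im,dep=dep); return im,dep
E
python3 - <<'E'
from h import *
for n in('top','side'):
    snap(n,n+'0'); K,d,R,t=cal(n); print(n,-R.T@t,R[2])
s=env.observe(); print({k:np.round(v,3) for k,v in s.items()})
E
```

```text
top [ 0.49958061 -0.01389521  1.31664411] [ 0.06203614  0.00607233 -0.99805543]
side [ 0.32402624 -0.9937405   0.70564445] [ 0.19621081  0.82893453 -0.52380232]
{'t': np.float64(0.1), 'q': array([-1.175,  0.322, -0.07 ,  1.452,  0.023,  1.371, -0.057]), 'joint_velocities': array([ 0.   , -0.003, -0.   , -0.001,  0.   , -0.001,  0.001]), 'tau': array([-0.0000e+00, -4.9488e+01, -3.8400e-01, -3.1521e+01,  1.3000e-02,
        8.0000e-03, -0.0000e+00]), 'tool_pos': array([0.242, 0.603, 0.23 ]), 'tool_rot': array([ 0.19 ,  0.982, -0.001, -0.   ]), 'wrist_force': array([ 0.339,  0.59 , -0.582]), 'ft_torque': array([ 0.015, -0.012,  0.002]), 'grip_force': np.float64(0.0), 'width': np.float64(0.086)}
```

View pics/top0.png

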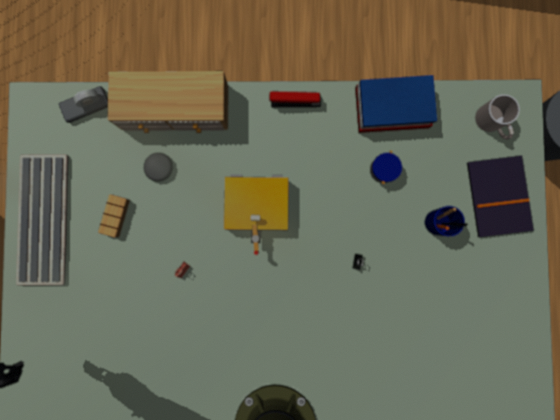

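View pics/side0.png

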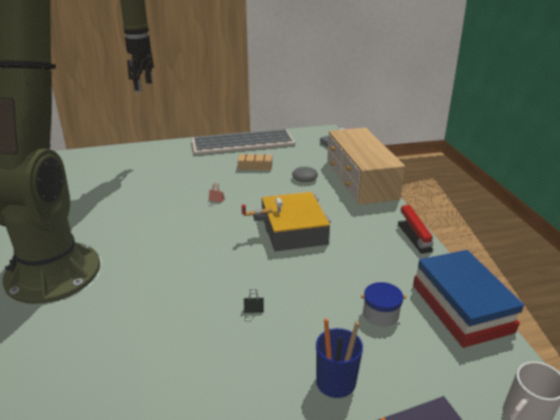

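The top view shows the yellow lid at about (256,203), the knob at (255,218), the red peg at (256,252), the rose clip at (182,270) and the black clip at (358,262). The side view shows the lid at (295,212), the peg at (244,210) and the rose clip at (216,194).

```bash
python3 - <<'E'
from h import *
f={n:np.load(f'pics/{n}0.npz') for n in('top','side')}
hsv={n:cv2.cvtColor(f[n]['im'],cv2.COLOR_RGB2HSV).astype(int) for n in f}
C={n:cloud(n,f[n]['dep']) for n in f}
def mask(n,lo,hi,box):
    h=hsv[n]; m=np.all((h>=lo)&(h<=hi),-1); b=np.zeros_like(m); x0,y0,x1,y1=box; b[y0:y1,x0:x1]=1
    return (m&b)
m=mask('top',(18,200,100),(28,255,255),(210,160,310,250))
c=max(cv2.findContours(m.astype(np.uint8),0,2)[0],key=cv2.contourArea)
P=plane('top',c.reshape(-1,2).astype(float),.0615)*1000
r=cv2.minAreaRect(P[:,:2].astype(np.float32)); print('lid',r,'z',np.median(C['top'][m][:,2]))
print(cv2.boxPoints(r))
# rose/red
for n,bx in (('top',(165,255,200,290)),('side',(200,178,232,210))):
    im=f[n]['im'].astype(int); 
    print(n,'rose'); 
    h=hsv[n]; b=mask(n,(0,70,60),(12,255,255),bx)|mask(n,(170,70,60),(180,255,255),bx); v,u=np.nonzero(b); print(b.sum(),u.min(),u.max(),v.min(),v.max(),u.mean(),v.mean(), np.round(plane(n,[[u.mean(),v.mean()]],.015),4), np.median(C[n][b],0))
    print(cv2.minAreaRect(plane(n,np.c_[u,v],.02)[:,:2].astype(np.float32)*1000))
for n,bx in (('top',(240,235,275,270)),('side',(236,198,254,222))):
    b=mask(n,(0,150,90),(8,255,255),bx)|mask(n,(172,150,90),(180,255,255),bx); v,u=np.nonzero(b)
    print(n,'peg',b.sum(),u.mean(),v.mean(),plane(n,[[u.mean(),v.mean()]],.0925 if n=='top' else .0815))
for n,bx in (('top',(240,205,275,240)),('side',(270,195,290,216))):
    b=mask(n,(0,0,140),(180,70,255),bx); v,u=np.nonzero(b)
    print(n,'knob',b.sum(),u.mean(),v.mean(),plane(n,[[u.mean(),v.mean()]],.0875),np.median(C[n][b],0))
def crop(n,x0,y0,x1,y1): return cv2.resize(f[n]['im'][y0:y1,x0:x1],(390,390),interpolation=cv2.INTER_CUBIC)
a=np.vstack([np.hstack([crop('top',205,165,305,265),crop('side',225,165,325,265)]),np.hstack([crop('top',162,250,202,290),crop('side',196,174,236,214)])])
cv2.imwrite('pics/crop0.png',cv2.resize(a,(600,600))[...,::-1])
E
```

```text
lid ((599.0250244140625, 46.2025032043457), (162.34133911132812, 132.9658660888672), 89.81596374511719) z 0.06140760908665022
[[532.2817   -34.7542  ]
 [665.2469   -35.181293]
 [665.7684   127.15921 ]
 [532.80316  127.5863  ]]
top rose
99 175 189 262 277 180.87878787878788 269.2828282828283 [[0.4217 0.2544 0.015 ]] [0.42308818 0.25291081 0.02536729]
((420.79119873046875, 252.13072204589844), (22.83074188232422, 44.07771301269531), 54.620235443115234)
side rose
148 209 223 189 201 215.8918918918919 195.40540540540542 [[0.4214 0.2524 0.015 ]] [0.42101334 0.24826114 0.01720016]
((421.4475402832031, 246.3175506591797), (73.63998413085938, 39.861534118652344), 82.63378143310547)
top peg 9 256.0 252.0 [[0.4700267  0.04573095 0.0925    ]]
side peg 4 243.25 206.75 [[0.47195037 0.05857524 0.0815    ]]
top knob 2 253.5 217.0 [[0.56034578 0.05248724 0.0875    ]] [0.55997843 0.05208986 0.09493094]
side knob 29 278.0 200.3793103448276 [[0.56122694 0.05963092 0.0875    ]] [0.55820084 0.04394129 0.09568622]
```

View pics/crop0.png

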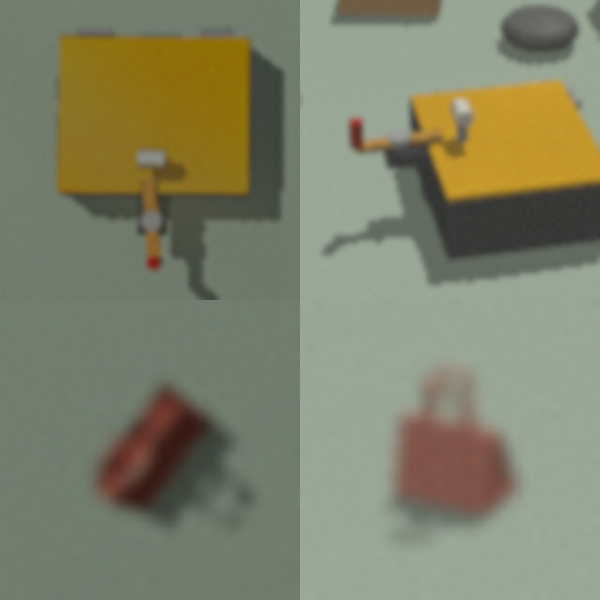

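Measurements agree with the given sizes. The case has yaw ≈ 0 and centre about (600,46) mm. The peg is at (470,46) against an expected 470, and the knob is at about (561,47). The crop confirms the lever lies nearly along x. I'll go over the peg with the fingers closing along y.

```bash
python3 -m crank '[{"claw":0.3,"offset":[15,-37,0],"twist":3},{"claw":0.3,"offset":[30,-74,0],"twist":6},{"claw":0.3,"offset":[45,-111,0],"twist":9},{"claw":0.3,"offset":[60,-148,0],"twist":12},{"claw":0.3,"offset":[75,-185,0],"twist":15},{"claw":0.3,"offset":[90,-222,0],"twist":18},{"claw":0.3,"offset":[105,-259,0],"twist":20},{"claw":0.3,"offset":[120,-296,0],"twist":22},{"claw":0.3,"offset":[135,-333,0],"twist":22},{"claw":0.3,"offset":[150,-370,0],"twist":22}]'
python3 -m crank '[{"claw":0.3,"offset":[15,-37,0],"twist":0},{"claw":0.3,"offset":[30,-74,0],"twist":0},{"claw":0.3,"offset":[45,-111,0],"twist":0},{"claw":0.3,"offset":[60,-148,-10],"twist":0},{"claw":0.3,"offset":[78,-187,-30],"twist":0},{"claw":0.3,"offset":[78,-187,-60],"twist":0},{"claw":0.3,"offset":[78,-187,-80],"twist":0},{"claw":0.3,"offset":[78,-187,-80],"twist":0},{"claw":0.3,"offset":[78,-187,-80],"twist":0}]'
python3 -c "
from h import *
snap('top','top1');snap('side','side1');s=env.observe();print(s['tool_pos'],s['tool_rot'],s['width'],s['q'])
a=np.hstack([np.load('pics/top1.npz')['im'][150:290,200:340],np.load('pics/side1.npz')['im'][120:260,200:340]])
cv2.imwrite('pics/c1.png',cv2.resize(a,(800,400),interpolation=2)[...,::-1])"
```

```text
t: 0.93
tool_pos: [0.3923, 0.2311, 0.2311]
tool_rot: [-0.001, 1.0, 0.0, -0.0]
wrist_force: [0.3, -0.3, -0.6]
width: 0.0599
grip_force: 0.0
t: 1.68
tool_pos: [0.4692, 0.0462, 0.1506]
tool_rot: [-0.001, 1.0, -0.0, -0.001]
wrist_force: [0.5, 0.0, 0.7]
width: 0.0599
grip_force: 0.0
[0.47096756 0.04695145 0.1526478 ] [-1.72683724e-03  9.99998053e-01  2.63134558e-04  9.17625943e-04] 0.05972381732594129 [-0.59275254 -0.01239387  0.43766347  1.99225668  0.00547111  1.15867311
  1.41694967]
```

View pics/c1.png

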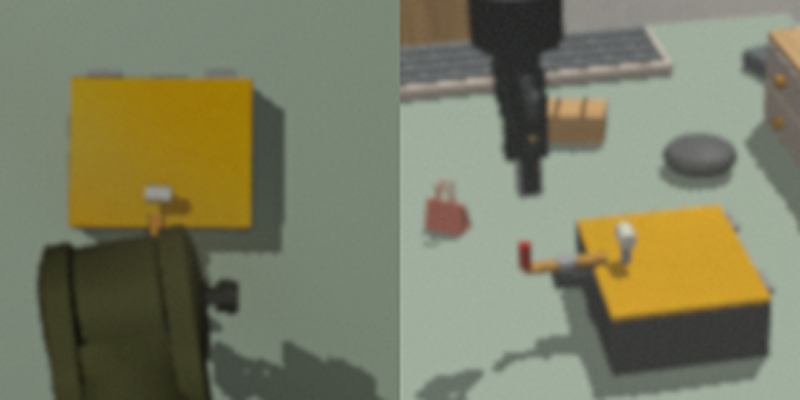

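The gripper is above the peg (side crop: peg at (525,257), gripper tip at (530,190)). Joint 7 has room only for a clockwise twist, so I'll grip the peg and swing it to +y.

```bash
python3 -m crank '[{"claw":0.3,"offset":[0,0,-25],"twist":0},{"claw":0.3,"offset":[0,0,-50],"twist":0},{"claw":0.3,"offset":[0,0,-68],"twist":0},{"claw":0.3,"offset":[0,0,-75],"twist":0},{"claw":0.7,"offset":[0,0,-75],"twist":0},{"claw":1,"offset":[0,0,-75],"twist":0},{"claw":1,"offset":[0,0,-75],"twist":0},{"claw":1,"offset":[0,0,-75],"twist":0},{"claw":1,"offset":[0,0,-75],"twist":0}]'
python3 -m crank '[{"claw":1,"offset":[0,0,0],"twist":0},{"claw":1,"offset":[0,0,0],"twist":0}]'
```

```text
t: 2.53
tool_pos: [0.4714, 0.0466, 0.078]
tool_rot: [-0.001, 1.0, 0.001, 0.001]
wrist_force: [-0.4, 1.3, 4.2]
width: 0.0088
grip_force: 58.6
t: 2.7
tool_pos: [0.4714, 0.0466, 0.078]
tool_rot: [-0.001, 1.0, 0.001, 0.001]
wrist_force: [-0.6, 0.4, 6.3]
width: 0.009
grip_force: 58.7
```

```bash
python3 -m crank '[{"claw":1,"offset":[0.1,3.1,1],"twist":-5},{"claw":1,"offset":[0.5,6.3,1],"twist":-10},{"claw":1,"offset":[1.2,9.3,1],"twist":-15},{"claw":1,"offset":[2.2,12.3,1],"twist":-20},{"claw":1,"offset":[3.4,15.2,1],"twist":-25}]'
python3 -c "
from h import *
snap('side','side2');
a=np.load('pics/side2.npz')['im'][150:250,200:340]
cv2.imwrite('pics/c2.png',cv2.resize(a,(700,500),interpolation=2)[...,::-1])"
```

```text
t: 3.12
tool_pos: [0.4733, 0.0612, 0.078]
tool_rot: [0.218, 0.976, -0.0, -0.0]
wrist_force: [-3.4, -1.2, 5.0]
width: 0.0087
grip_force: 59.4
```

View pics/c2.png

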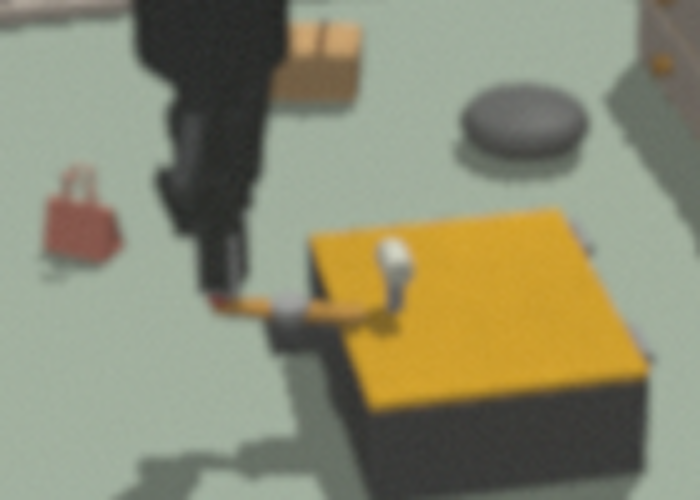

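The lever has turned with the gripped peg: peg at (220,300), inner end swung toward −y. Continuing along the arc.

```bash
python3 -m crank '[{"claw":1,"offset":[1.4,2.8,0],"twist":-5},{"claw":1,"offset":[3.1,5.4,0],"twist":-10},{"claw":1,"offset":[5,7.9,0],"twist":-15},{"claw":1,"offset":[7.1,10.3,0],"twist":-20},{"claw":1,"offset":[9.5,12.4,0],"twist":-25},{"claw":1,"offset":[12,14.3,0],"twist":-30},{"claw":1,"offset":[14.6,16,0],"twist":-35},{"claw":1,"offset":[17.4,17.4,0],"twist":-40},{"claw":1,"offset":[20.3,18.6,0],"twist":-45},{"claw":1,"offset":[23.3,19.6,0],"twist":-50}]'
python3 -m crank '[{"claw":1,"offset":[0,0,0],"twist":0},{"claw":0.6,"offset":[0,0,0],"twist":0},{"claw":0.6,"offset":[0,0,0],"twist":0},{"claw":0.6,"offset":[0,0,10],"twist":0},{"claw":0.6,"offset":[0,0,30],"twist":0},{"claw":0.6,"offset":[0,0,50],"twist":0}]'
python3 -m crank '[{"claw":0.4,"offset":[0,0,20],"twist":0},{"claw":0.4,"offset":[10,-10,20],"twist":7},{"claw":0.4,"offset":[20,-25,20],"twist":14},{"claw":0.4,"offset":[30,-35,20],"twist":21},{"claw":0.4,"offset":[40,-35,20],"twist":28},{"claw":0.4,"offset":[50,-35,20],"twist":35},{"claw":0.4,"offset":[64,-35,20],"twist":42},{"claw":0.4,"offset":[64,-35,20],"twist":49},{"claw":0.4,"offset":[64,-35,20],"twist":56},{"claw":0.4,"offset":[64,-35,20],"twist":63}]'
python3 -c "
from h import *
snap('side','side3');snap('top','top3');s=env.observe();print(s['tool_pos'],s['q'])
a=np.hstack([np.load('pics/side3.npz')['im'][150:250,200:300],np.load('pics/top3.npz')['im'][170:270,200:300]])
cv2.imwrite('pics/c3.png',cv2.resize(a,(800,400),interpolation=2)[...,::-1])"
```

```text
t: 4.0
tool_pos: [0.4949, 0.0818, 0.0779]
tool_rot: [0.609, 0.793, -0.001, -0.002]
wrist_force: [-8.3, 1.8, 9.3]
width: 0.0093
grip_force: 59.9
t: 4.5
tool_pos: [0.4966, 0.0805, 0.128]
tool_rot: [0.608, 0.794, -0.001, -0.0]
wrist_force: [0.4, 0.4, 0.4]
width: 0.0343
grip_force: 0.0
t: 5.33
tool_pos: [0.5615, 0.0456, 0.148]
tool_rot: [0.1, 0.995, -0.0, 0.0]
wrist_force: [0.3, 1.1, 0.8]
width: 0.0511
grip_force: 0.0
[0.56128095 0.04569809 0.14801923] [-0.54207515  0.20179516  0.46610122  1.79390148 -0.09799772  1.16771448
  1.31838773]
```

View pics/c3.png

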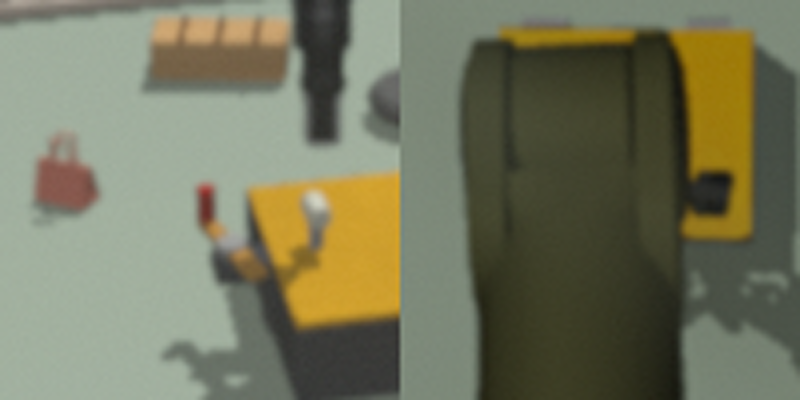

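```bash
python3 -c "
from h import *
print(plane('top',[[255.3,217.6]],.0935))
im=np.load('pics/side3.npz')['im'].astype(int)[190:215,245:260]
b=(im[...,0]>1.9*im[...,1])&(im[...,0]>70); v,u=np.nonzero(b);print(b.sum(),u+245,v+190)
v0,v1=v.min()+190,v.max()+190
print(plane('side',[[u.mean()+245,v0]],.0925),plane('side',[[u.mean()+245,v1]],.07),plane('side',[[u.mean()+245,v.mean()+190]],.0815))
print(proj('side',[[.4966,.081,.0815],[.505,.046,.0695],[.515,.011,.0695]]))
"
```

```text
[[0.55848696 0.04751735 0.0935    ]]
9 [251 250 251 251 251 251 251 251 251] [197 198 198 199 200 201 202 203 204]
[[0.49618298 0.08372503 0.0925    ]] [[0.4960519  0.08719528 0.07      ]] [[0.49631865 0.0865365  0.0815    ]]
[[251.38103506 201.26149658]
 [257.32279668 211.82816857]
 [264.02064968 218.5438939 ]]
```

The peg is at (496,83), so the latch is at about −1.29 rad and well clear of the lid. Next I'll grip the knob by its ends.

```bash
python3 -m crank '[{"claw":0.4,"offset":[0,1,-10],"twist":6},{"claw":0.4,"offset":[0,1,-30],"twist":12},{"claw":0.4,"offset":[0,1,-55],"twist":12},{"claw":0.4,"offset":[0,1,-70],"twist":12},{"claw":0.4,"offset":[0,1,-75],"twist":12},{"claw":0.8,"offset":[0,1,-75],"twist":12},{"claw":1,"offset":[0,1,-75],"twist":12},{"claw":1,"offset":[0,1,-75],"twist":12},{"claw":1,"offset":[0,1,-75],"twist":12},{"claw":1,"offset":[0,1,-75],"twist":12}]'
python3 - <<'E'
import numpy as np
r=np.hypot(110,32);a0=np.arctan2(32,-110)
for th in range(0,101,5):
    a=a0-np.radians(th); print(th,np.round([r*np.cos(a)+110,r*np.sin(a)-32],1))
E
```

```text
t: 6.27
tool_pos: [0.5615, 0.0489, 0.0737]
tool_rot: [-0.001, 1.0, 0.001, 0.001]
wrist_force: [-1.0, 6.3, 3.4]
width: 0.0229
grip_force: 59.2
0 [0. 0.]
5 [3.2 9.5]
10 [ 7.2 18.6]
15 [12.  27.4]
20 [17.6 35.7]
25 [23.8 43.5]
30 [30.7 50.7]
35 [38.2 57.3]
40 [46.3 63.2]
45 [54.8 68.4]
50 [63.8 72.8]
55 [73.1 76.5]
60 [82.7 79.3]
65 [92.5 81.2]
70 [102.4  82.3]
75 [112.4  82.5]
80 [122.4  81.9]
85 [132.3  80.4]
90 [142.  78.]
95 [151.5  74.8]
100 [160.6  70.8]
```

```bash
python3 -m crank '[{"claw":1,"offset":[1.4,1,4.7],"twist":0},{"claw":1,"offset":[3.2,1.5,9.5],"twist":0},{"claw":1,"offset":[7.2,1.5,18.6],"twist":0},{"claw":1,"offset":[12,1.5,27.4],"twist":0},{"claw":1,"offset":[17.6,1.5,35.7],"twist":0},{"claw":1,"offset":[23.8,1.5,43.5],"twist":0},{"claw":1,"offset":[30.7,1.5,50.7],"twist":0}]'
python3 -c "
from h import *
snap('side','side4')
a=np.load('pics/side4.npz')['im'][120:260,180:360]
cv2.imwrite('pics/c4.png',cv2.resize(a,(720,560),interpolation=2)[...,::-1])"
```

```text
t: 6.85
tool_pos: [0.5916, 0.0485, 0.1234]
tool_rot: [-0.001, 1.0, 0.0, -0.001]
wrist_force: [1.2, 3.2, -10.8]
width: 0.0224
grip_force: 59.1
```

View pics/c4.png

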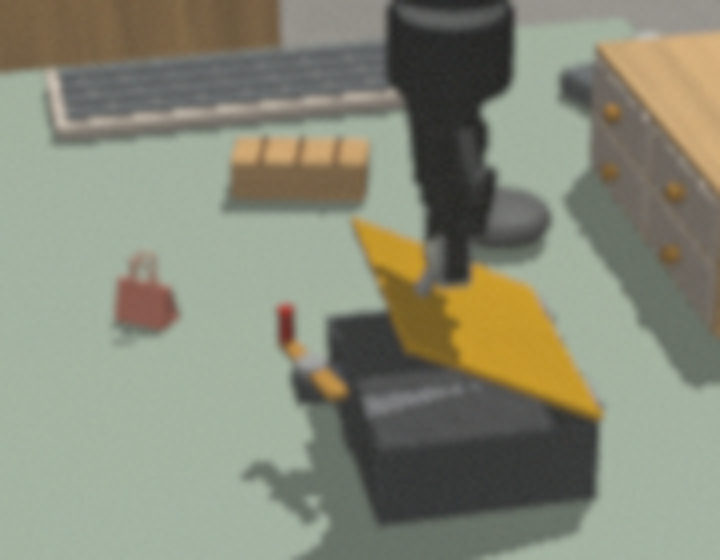

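The lid is open about 30° and the gripper holds the knob (knob at (430,265) in the crop). Continuing to about 97°.

```bash
python3 -m crank '[{"claw":1,"offset":[7.5,0,6.6],"twist":0},{"claw":1,"offset":[15.6,0,12.5],"twist":0},{"claw":1,"offset":[24.1,0,17.7],"twist":0},{"claw":1,"offset":[33.1,0,22.1],"twist":0},{"claw":1,"offset":[42.4,0,25.8],"twist":0},{"claw":1,"offset":[52,0,28.6],"twist":0},{"claw":1,"offset":[61.8,0,30.5],"twist":0},{"claw":1,"offset":[71.7,0,31.6],"twist":0},{"claw":1,"offset":[81.7,0,31.8],"twist":0},{"claw":1,"offset":[91.7,0,31.2],"twist":0}]'
python3 -m crank '[{"claw":1,"offset":[9.9,0,-1.5],"twist":0},{"claw":1,"offset":[19.6,0,-3.9],"twist":0},{"claw":1,"offset":[29.1,0,-7.1],"twist":0},{"claw":1,"offset":[33.8,0,-9],"twist":0},{"claw":1,"offset":[33.8,0,-9],"twist":0},{"claw":1,"offset":[33.8,0,-9],"twist":0}]'
python3 -c "
from h import *
snap('side','side5')
a=np.load('pics/side5.npz')['im'][80:260,180:380]
cv2.imwrite('pics/c5.png',cv2.resize(a,(660,594),interpolation=2)[...,::-1])"
```

```text
t: 7.73
tool_pos: [0.6824, 0.0473, 0.1548]
tool_rot: [-0.001, 1.0, -0.001, -0.002]
wrist_force: [-4.4, 1.3, -1.1]
width: 0.0217
grip_force: 58.7
t: 8.23
tool_pos: [0.7182, 0.0469, 0.1466]
tool_rot: [-0.001, 1.0, -0.001, 0.001]
wrist_force: [-0.2, -1.3, 1.6]
width: 0.0207
grip_force: 58.5
```

View pics/c5.png

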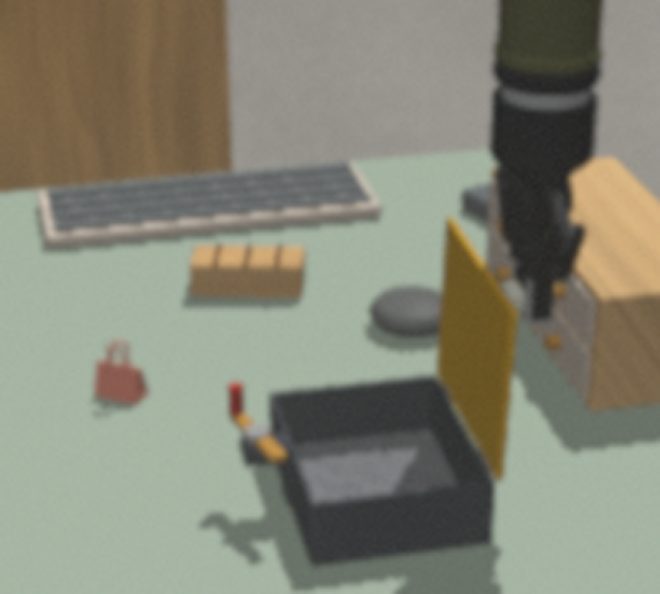

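The lid stands slightly past upright: the tool arc gives about 97°. I'll release, rise, and refine the clip's pose.

```bash
python3 -m crank '[{"claw":0.5,"offset":[0,0,0],"twist":0},{"claw":0.5,"offset":[0,0,0],"twist":0},{"claw":0.5,"offset":[0,0,5],"twist":0},{"claw":0.5,"offset":[0,0,20],"twist":0},{"claw":0.5,"offset":[0,0,50],"twist":0},{"claw":0.5,"offset":[0,0,85],"twist":0},{"claw":0.3,"offset":[0,0,115],"twist":0},{"claw":0.3,"offset":[-20,0,125],"twist":0},{"claw":0.3,"offset":[-50,15,125],"twist":5},{"claw":0.3,"offset":[-80,35,125],"twist":10}]'
python3 - <<'E'
from h import *
f=np.load('pics/top0.npz'); im=f['im'].astype(int); P=cloud('top',f['dep'])
for th in (15,25,40):
    b=np.zeros(im.shape[:2],np.uint8); s=im[255:290,165:200]; b[255:290,165:200]=(s[...,0]-s[...,1])>th
    n,l,st,_=cv2.connectedComponentsWithStats(b); k=1+st[1:,4].argmax(); b=l==k
    v,u=np.nonzero(b); X=plane('top',np.c_[u,v],.012)[:,:2]*1000
    w,V=np.linalg.eigh(np.cov(X.T)); d=V[:,1]; r=cv2.minAreaRect(X.astype(np.float32))
    print(th,len(u),X.mean(0),np.sqrt(w*12),np.degrees(np.arctan2(d[1],d[0])),r, np.round(P[b][:,2].max(),3))
g=np.load('pics/side0.npz');s=g['im'].astype(int);b=np.zeros(s.shape[:2],bool);q=s[180:208,200:232];b[180:208,200:232]=(q[...,0]-q[...,1])>15
Q=cloud('side',g['dep'])[b]*1000; Q=Q[(Q[:,2]>3)&(Q[:,2]<35)]; lo=Q[Q[:,2]<30]; print(len(Q),lo.mean(0),lo.min(0),lo.max(0))
w,V=np.linalg.eigh(np.cov(lo[:,:2].T)); print(np.sqrt(w*12),np.degrees(np.arctan2(V[1,1],V[0,1])))
T=P[255:290,165:200].reshape(-1,3)*1000; T=T[T[:,2]>18]; print('top depth',len(T),T.mean(0),np.ptp(T,0)); w,V=np.linalg.eigh(np.cov(T[:,:2].T)); print(np.sqrt(w*12),np.degrees(np.arctan2(V[1,1],V[0,1])))
print(env.observe()['q'])
E
```

```text
t: 9.12
tool_pos: [0.6371, 0.0808, 0.2717]
tool_rot: [-0.088, 0.996, -0.001, 0.001]
wrist_force: [0.6, 0.6, 0.3]
width: 0.0598
grip_force: 0.0
15 124 [420.69648659 253.52094756] [21.19113754 42.61300256] 140.30452142911932 ((419.9879150390625, 253.55284118652344), (22.029266357421875, 44.31440734863281), 49.532615661621094) 0.056
25 98 [420.99342694 253.96766642] [18.25364721 39.88778688] 141.01461786795457 ((420.262451171875, 254.00213623046875), (19.399505615234375, 40.23567581176758), 45.069644927978516) 0.056
40 41 [422.96572491 256.44788145] [ 8.14832524 39.65234026] 143.02695067172272 ((423.0469665527344, 257.01953125), (8.428386688232422, 37.24745178222656), 52.27532196044922) 0.049
152 [420.56320871 248.16180755  16.31696611] [401.15746681 232.38275137   3.00659575] [441.41529436 264.86567537  29.67940026]
[16.53094848 44.15952332] 149.57474398970993
top depth 73 [423.27495596 248.43481791  49.46106298] [  95.54316522  282.87429333 1298.54923612]
[ 26.39869844 117.62910367] 109.38396468161588
[-0.4985172   0.29737426  0.41998496  1.42866872 -0.11913779  1.43819947
  1.66735449]
```

The clip's centre is about (421,252) with its length axis at about 140.5°, and the measured 21 x 43 mm matches 22 x 42. I'll move over it and align.

```bash
python3 -m crank '[{"claw":0.1,"offset":[-24,19,0],"twist":5},{"claw":0.1,"offset":[-50,39,-10],"twist":10},{"claw":0.1,"offset":[-76,59,-25],"twist":15},{"claw":0.1,"offset":[-102,79,-45],"twist":20},{"claw":0.1,"offset":[-128,100,-65],"twist":25},{"claw":0.1,"offset":[-154,121,-90],"twist":30},{"claw":0.1,"offset":[-180,142,-115],"twist":35},{"claw":0.1,"offset":[-205,162,-140],"twist":40},{"claw":0.1,"offset":[-216,171,-160],"twist":40},{"claw":0.1,"offset":[-216,171,-170],"twist":40}]'
python3 - <<'E'
from h import *
s=env.observe(); print(s['tool_pos'],s['tool_rot'],s['width'],s['q'])
snap('top','top6');snap('side','side6')
a=np.hstack([np.load('pics/top6.npz')['im'][160:300,150:310],np.load('pics/side6.npz')['im'][100:240,180:340]])
cv2.imwrite('pics/c6.png',cv2.resize(a,(800,350),interpolation=2)[...,::-1])
E
```

```text
t: 9.95
tool_pos: [0.4163, 0.2567, 0.098]
tool_rot: [-0.427, 0.904, 0.001, -0.002]
wrist_force: [0.2, 0.1, -0.1]
width: 0.077
grip_force: 0.0
[0.41628128 0.25674039 0.09796133] [-4.26616858e-01  9.04429827e-01  5.76029617e-04 -2.10067420e-03] 0.07697689867577572 [-0.76397117  0.09472421  0.16618024  2.00314129 -0.02012097  1.04908069
  1.8638682 ]
```

View pics/c6.png

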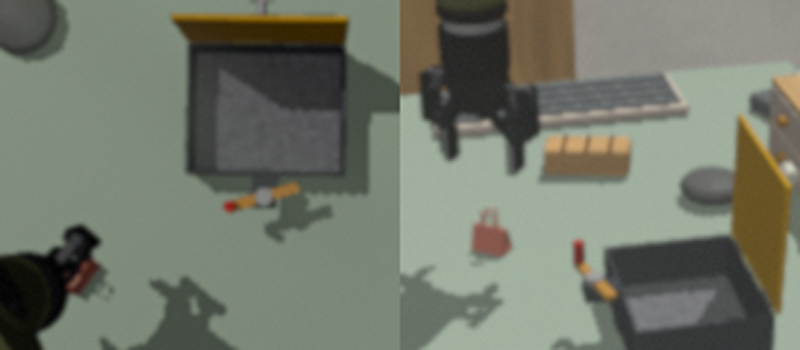

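The latch is clear of the case, the lid stands open, and the gripper is beside the clip. I'll let the arm settle before correcting.

```bash
python3 -m crank '[{"claw":0.1,"offset":[0,0,0],"twist":0},{"claw":0.1,"offset":[0,0,0],"twist":0}]'; python3 -c "
from h import *
print(env.observe()['tool_pos'])"
```

```text
t: 10.22
tool_pos: [0.4232, 0.254, 0.1017]
tool_rot: [-0.422, 0.906, 0.0, 0.001]
wrist_force: [0.1, -0.9, 0.6]
width: 0.0771
grip_force: 0.0
[0.42318853 0.25403402 0.10174641]
```

```bash
python3 -m crank '[{"claw":0.1,"offset":[-1,-2,-25],"twist":0},{"claw":0.1,"offset":[-1,-2,-50],"twist":0},{"claw":0.1,"offset":[-1,-2,-75],"twist":0},{"claw":0.1,"offset":[-1,-2,-90],"twist":0},{"claw":0.1,"offset":[-1,-2,-94],"twist":0},{"claw":0.1,"offset":[-1,-2,-94],"twist":0},{"claw":0.3,"offset":[-1,-2,-94],"twist":0},{"claw":0.4,"offset":[-1,-2,-94],"twist":0},{"claw":0.7,"offset":[-1,-2,-94],"twist":0},{"claw":1,"offset":[-1,-2,-94],"twist":0}]'
python3 -m crank '[{"claw":1,"offset":[0,0,0],"twist":0},{"claw":1,"offset":[0,0,0],"twist":0},{"claw":1,"offset":[0,0,0],"twist":0}]'
```

```text
t: 11.05
tool_pos: [0.4215, 0.2533, 0.0082]
tool_rot: [-0.424, 0.906, 0.0, 0.002]
wrist_force: [-1.1, -0.6, 5.7]
width: 0.0399
grip_force: 59.7
t: 11.3
tool_pos: [0.4215, 0.2533, 0.0082]
tool_rot: [-0.424, 0.906, 0.0, 0.002]
wrist_force: [-0.5, -0.7, 5.1]
width: 0.0398
grip_force: 59.7
```

Gripped: width 40 mm, force 60 N. Lifting and carrying it over the case.

```bash
python3 -m crank '[{"claw":1,"offset":[0,0,8],"twist":0},{"claw":1,"offset":[0,0,25],"twist":0},{"claw":1,"offset":[0,0,50],"twist":-3},{"claw":1,"offset":[0,0,80],"twist":-8},{"claw":1,"offset":[5,-6,110],"twist":-13},{"claw":1,"offset":[18,-21,125],"twist":-18},{"claw":1,"offset":[34,-39,130],"twist":-23},{"claw":1,"offset":[50,-58,130],"twist":-28},{"claw":1,"offset":[66,-77,130],"twist":-33},{"claw":1,"offset":[82,-96,130],"twist":-38}]'
python3 -m crank '[{"claw":1,"offset":[16,-19,0],"twist":-5},{"claw":1,"offset":[32,-38,0],"twist":-10},{"claw":1,"offset":[48,-57,0],"twist":-12},{"claw":1,"offset":[64,-76,0],"twist":-12},{"claw":1,"offset":[78,-94,0],"twist":-12},{"claw":1,"offset":[88,-106,0],"twist":-12},{"claw":1,"offset":[92,-111,0],"twist":-12},{"claw":1,"offset":[92,-111,0],"twist":-12},{"claw":1,"offset":[92,-111,0],"twist":-12}]'
python3 - <<'E'
from h import *
snap('top','top7');snap('side','side7')
a=np.hstack([np.load('pics/top7.npz')['im'][160:300,190:350],np.load('pics/side7.npz')['im'][100:240,200:360]])
cv2.imwrite('pics/c7.png',cv2.resize(a,(800,350),interpolation=2)[...,::-1])
E
```

```text
t: 12.13
tool_pos: [0.503, 0.1558, 0.1377]
tool_rot: [-0.104, 0.995, 0.001, 0.001]
wrist_force: [0.2, 1.3, -0.5]
width: 0.0402
grip_force: 60.5
t: 12.88
tool_pos: [0.5937, 0.0463, 0.1365]
tool_rot: [-0.001, 1.0, 0.0, -0.0]
wrist_force: [-0.3, 0.9, -0.4]
width: 0.0397
grip_force: 60.5
```

View pics/c7.png

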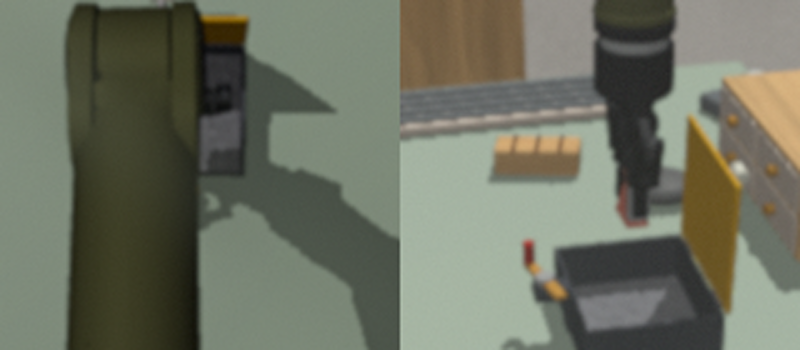

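The clip is held upright in the fingers over the open case, clear of the lid. Lowering it to the floor.

```bash
python3 -m crank '[{"claw":1,"offset":[-3,0,-15],"twist":0},{"claw":1,"offset":[-6,0,-35],"twist":0},{"claw":1,"offset":[-8,0,-55],"twist":0},{"claw":1,"offset":[-8,0,-75],"twist":0},{"claw":1,"offset":[-8,0,-92],"twist":0},{"claw":1,"offset":[-8,0,-104],"twist":0},{"claw":1,"offset":[-8,0,-112],"twist":0},{"claw":1,"offset":[-8,0,-117],"twist":0},{"claw":1,"offset":[-8,0,-119],"twist":0},{"claw":1,"offset":[-8,0,-119],"twist":0}]'
python3 -m crank '[{"claw":1,"offset":[0,0,-1.5],"twist":0},{"claw":1,"offset":[0,0,-3],"twist":0},{"claw":1,"offset":[0,0,-4.5],"twist":0},{"claw":1,"offset":[0,0,-4.5],"twist":0},{"claw":1,"offset":[0,0,-4.5],"twist":0}]'
```

```text
t: 13.82
tool_pos: [0.5863, 0.0457, 0.0175]
tool_rot: [-0.001, 1.0, 0.0, 0.0]
wrist_force: [-0.6, 0.6, -0.5]
width: 0.0403
grip_force: 60.4
t: 14.23
tool_pos: [0.5862, 0.0455, 0.0129]
tool_rot: [-0.001, 1.0, 0.0, 0.0]
wrist_force: [-1.1, -0.1, -0.7]
width: 0.0399
grip_force: 60.4
```

```bash
python3 -m crank '[{"claw":1,"offset":[0,0,-0.6],"twist":0},{"claw":1,"offset":[0,0,-1.2],"twist":0},{"claw":1,"offset":[0,0,-1.2],"twist":0},{"claw":1,"offset":[0,0,-1.2],"twist":0}]'
```

```text
t: 14.57
tool_pos: [0.5863, 0.0455, 0.0123]
tool_rot: [-0.001, 1.0, 0.0, 0.0]
wrist_force: [-2.0, 0.1, 5.7]
width: 0.0398
grip_force: 61.0
```

Floor contact: +5.7 N at TCP z 12.3 mm, as predicted. Releasing gently and rising.

```bash
python3 -m crank '[{"claw":0.5,"offset":[0,0,0],"twist":0},{"claw":0.4,"offset":[0,0,0],"twist":0},{"claw":0.3,"offset":[0,0,0],"twist":0},{"claw":0.3,"offset":[0,0,0],"twist":0},{"claw":0.3,"offset":[0,0,8],"twist":0},{"claw":0.3,"offset":[0,0,25],"twist":0},{"claw":0.3,"offset":[0,0,55],"twist":0},{"claw":0.3,"offset":[0,0,90],"twist":0},{"claw":0.3,"offset":[0,0,125],"twist":0},{"claw":0.3,"offset":[0,0,160],"twist":0}]'
python3 -m crank '[{"claw":0.3,"offset":[-20,20,20],"twist":0},{"claw":0.3,"offset":[-40,50,30],"twist":0},{"claw":0.3,"offset":[-60,80,30],"twist":0},{"claw":0.3,"offset":[-70,115,30],"twist":0},{"claw":0.3,"offset":[-80,150,30],"twist":0},{"claw":0.3,"offset":[-90,185,30],"twist":0},{"claw":0.3,"offset":[-95,215,30],"twist":0},{"claw":0.3,"offset":[-100,240,30],"twist":0},{"claw":0.3,"offset":[-100,250,30],"twist":0},{"claw":0.3,"offset":[-100,250,30],"twist":0}]'
python3 - <<'E'
from h import *
snap('top','top8');snap('side','side8')
T=np.load('pics/top8.npz')
a=np.hstack([T['im'][150:290,200:360],np.load('pics/side8.npz')['im'][110:250,210:370]])
cv2.imwrite('pics/c8.png',cv2.resize(a,(800,350),interpolation=2)[...,::-1])
im=T['im'].astype(int); h=cv2.cvtColor(T['im'],cv2.COLOR_RGB2HSV).astype(int)
b=(im[...,0]-im[...,1]>20); b[:185]=0;b[228:]=0;b[:,:225]=0;b[:,290:]=0
v,u=np.nonzero(b); print('clip',b.sum(),plane('top',[[u.mean(),v.mean()]],.02)) if b.any() else print('none')
S=np.load('pics/side8.npz'); m=cv2.inRange(cv2.cvtColor(S['im'],cv2.COLOR_RGB2HSV),(16,170,70),(30,255,255)); m[:,:290]=0
P=cloud('side',S['dep'])[m>0]; P=P[(P[:,2]>.06)&(P[:,2]<.21)]; c=np.polyfit(P[:,2],P[:,0],1); print('lid lean deg',np.degrees(np.arctan(c[0])),len(P))
E
```

```text
t: 15.4
tool_pos: [0.5858, 0.0453, 0.1736]
tool_rot: [-0.001, 1.0, 0.0, 0.0]
wrist_force: [0.9, 0.1, 0.5]
width: 0.0598
grip_force: 0.0
t: 16.23
tool_pos: [0.4851, 0.2985, 0.2017]
tool_rot: [-0.004, 1.0, 0.0, 0.0]
wrist_force: [-0.1, 0.4, 0.4]
width: 0.0595
grip_force: 0.0
clip 104 [[0.58758479 0.0445332  0.02      ]]
lid lean deg 1.3017121448573024 243
```

View pics/c8.png

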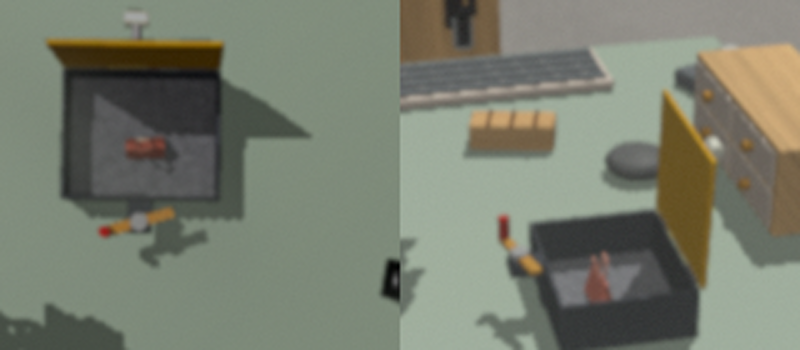

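```bash
python3 - <<'E'
from h import *
im=np.load('pics/top8.npz')['im'].astype(int)
s=im[148:166,240:270]; b=(s.min(-1)>125); v,u=np.nonzero(b); uv=[u.mean()+240,v.mean()+148]; print(b.sum(),uv,plane('top',[uv],.163))
h,X=671,47
for d in(85,90,95,98,100,105):
    t=np.radians(d); r=np.hypot(110,32);a=np.arctan2(32,-110)-t
    print(d,proj('top',[[(h+r*np.cos(a))/1e3,.047,(55.5+r*np.sin(a))/1e3]]),proj('side',[[(h-140*np.cos(t))/1e3,.046-.085,(55.5+140*np.sin(t))/1e3]]))
S=np.load('pics/side8.npz'); m=cv2.inRange(cv2.cvtColor(S['im'],cv2.COLOR_RGB2HSV),(16,150,60),(30,255,255)); m[:,:300]=0; m[:,350:]=0
v,u=np.nonzero(m); k=(u-.6*v).argmax(); print('side corner',u[k],v[k])
Q=cloud('side',S['dep'])[m>0]; Q=Q[(Q[:,2]>.07)&(Q[:,2]<.19)]
w,V=np.linalg.eigh(np.cov((Q-Q.mean(0)).T)); n=V[:,0]; print('normal',n, np.degrees(np.arctan2(n[2],n[0])))
E
```

```text
380 [np.float64(253.88947368421051), np.float64(154.93421052631578)] [[0.7090297 0.0475334 0.163    ]]
85 [[253.99934836 160.9658752 ]] [[328.94315915 175.62922549]]
90 [[254.05213936 157.19218785]] [[334.02300219 174.87775667]]
95 [[254.12256604 153.59813876]] [[339.05289985 174.54503933]]
98 [[254.17294431 151.54175184]] [[342.02806234 174.54646969]]
100 [[254.20978585 150.21663991]] [[343.9878131  174.63077668]]
105 [[254.31277836 147.07749601]] [[348.78444227 175.13030802]]
side corner 330 165
normal [ 0.99964794 -0.01449198 -0.02222566] -1.2736752004521983
```

The clip stands on the case floor at (588,45). The latch is clear. The lid plane reads about 91°, barely upright, so I'll nudge it a few degrees further with shut fingers for margin.

```bash
python3 -m crank '[{"claw":1,"offset":[15,-30,5],"twist":0},{"claw":1,"offset":[30,-65,10],"twist":0},{"claw":1,"offset":[50,-100,10],"twist":0},{"claw":1,"offset":[70,-135,10],"twist":0},{"claw":1,"offset":[90,-170,10],"twist":0},{"claw":1,"offset":[110,-205,5],"twist":0},{"claw":1,"offset":[125,-235,-10],"twist":0},{"claw":1,"offset":[135,-250,-25],"twist":0},{"claw":1,"offset":[135,-250,-32],"twist":0},{"claw":1,"offset":[135,-250,-32],"twist":0}]'
python3 -m crank '[{"claw":1,"offset":[8,0,0],"twist":0},{"claw":1,"offset":[16,0,0],"twist":0},{"claw":1,"offset":[24,0,0],"twist":0},{"claw":1,"offset":[31,0,0],"twist":0},{"claw":1,"offset":[36,0,0],"twist":0},{"claw":1,"offset":[40,0,0],"twist":0}]'
python3 -m crank '[{"claw":1,"offset":[2,0,0],"twist":0},{"claw":1,"offset":[4,0,0],"twist":0},{"claw":1,"offset":[6,0,0],"twist":0},{"claw":1,"offset":[6,0,0],"twist":0}]'
```

```text
t: 17.17
tool_pos: [0.6198, 0.0411, 0.1676]
tool_rot: [0.002, 1.0, -0.001, -0.002]
wrist_force: [-0.3, 0.6, 0.8]
width: 0.0001
grip_force: 0.0
t: 17.67
tool_pos: [0.6617, 0.0461, 0.1697]
tool_rot: [-0.002, 1.0, 0.0, -0.0]
wrist_force: [-2.1, 0.0, 1.0]
width: -0.0
grip_force: 0.7
t: 18.0
tool_pos: [0.6671, 0.0458, 0.1693]
tool_rot: [-0.001, 1.0, 0.0, -0.0]
wrist_force: [-0.5, 0.7, -0.1]
width: 0.0001
grip_force: 0.2
```

```bash
python3 -m crank '[{"claw":1,"offset":[2,0,0],"twist":0},{"claw":1,"offset":[4,0,0],"twist":0}]'
python3 -m crank '[{"claw":1,"offset":[2,0,0],"twist":0},{"claw":1,"offset":[2,0,0],"twist":0}]'
python3 -m crank '[{"claw":1,"offset":[-8,0,0],"twist":0},{"claw":1,"offset":[-25,0,5],"twist":0},{"claw":1,"offset":[-45,10,25],"twist":0},{"claw":1,"offset":[-65,35,45],"twist":0},{"claw":1,"offset":[-85,70,50],"twist":0},{"claw":1,"offset":[-105,105,50],"twist":0},{"claw":1,"offset":[-125,140,50],"twist":0},{"claw":1,"offset":[-145,175,50],"twist":0},{"claw":1,"offset":[-160,205,50],"twist":0},{"claw":1,"offset":[-165,215,50],"twist":0}]'
python3 - <<'E'
from h import *
snap('side','side9');snap('top','top9')
S=np.load('pics/side9.npz'); m=cv2.inRange(cv2.cvtColor(S['im'],cv2.COLOR_RGB2HSV),(16,150,60),(30,255,255)); m[:,:300]=0; m[:,355:]=0
Q=cloud('side',S['dep'])[m>0]; Q=Q[(Q[:,2]>.07)&(Q[:,2]<.19)]
w,V=np.linalg.eigh(np.cov((Q-Q.mean(0)).T)); n=V[:,0]; print('normal',n, np.degrees(np.arctan2(n[2],n[0])), Q.mean(0))
T=np.load('pics/top9.npz'); im=T['im'].astype(int); b=(im[...,0]-im[...,1]>20); b[:185]=0;b[228:]=0;b[:,:225]=0;b[:,290:]=0
v,u=np.nonzero(b); print('clip',plane('top',[[u.mean(),v.mean()]],.02)); s=env.observe(); print(s['tool_pos'],s['joint_velocities'].round(3))
a=np.hstack([T['im'][130:290,200:360],S['im'][110:270,210:370]])
cv2.imwrite('pics/c9.png',cv2.resize(a,(800,400),interpolation=2)[...,::-1])
E
```

```text
t: 18.17
tool_pos: [0.6708, 0.0455, 0.1693]
tool_rot: [-0.001, 1.0, 0.0, -0.0]
wrist_force: [-2.4, -0.2, -1.3]
width: -0.0002
grip_force: 0.7
t: 18.33
tool_pos: [0.6734, 0.0453, 0.1694]
tool_rot: [-0.001, 1.0, -0.0, 0.0]
wrist_force: [-0.6, 0.7, -1.1]
width: -0.0
grip_force: 0.4
t: 19.17
tool_pos: [0.5044, 0.267, 0.22]
tool_rot: [-0.005, 1.0, 0.002, -0.0]
wrist_force: [-1.4, 1.2, -0.4]
width: -0.0004
grip_force: 0.0
normal [ 0.99081263 -0.0132043  -0.13459559] -7.735913911077152 [0.67983617 0.03330449 0.1314419 ]
clip [[0.58723638 0.04457145 0.02      ]]
[0.50637399 0.26366327 0.2198773 ] [ 0.044  0.007  0.067 -0.003  0.03   0.001  0.026]
```

View pics/c9.png

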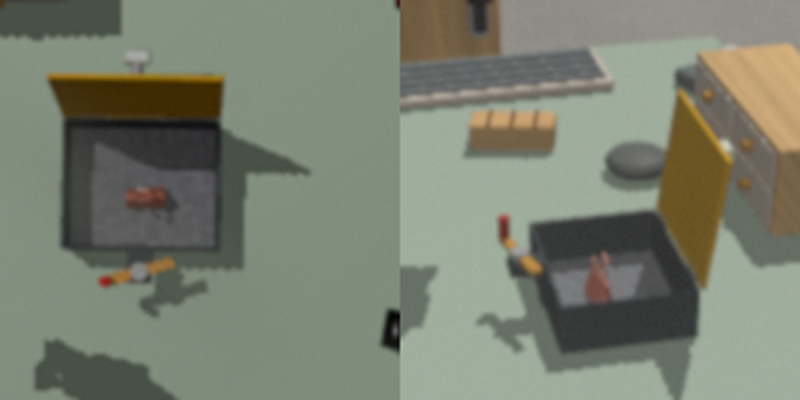

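The picture shows the lid leaning about 8° back, the latch turned well aside (peg at (106,281), clear of the lid) and the clip standing inside at (145,197). The robot is clear of everything, so I'm handing in.

```bash
python3 -m crank '[{"claw":1,"offset":[0,0,0],"twist":0},{"claw":1,"offset":[0,0,0],"twist":0},{"claw":1,"offset":[0,0,0],"twist":0}]'; python3 -c "
from cell import env
print(env.sign_off())"
```

```text
t: 19.52
tool_pos: [0.5094, 0.2581, 0.2197]
tool_rot: [0.001, 1.0, -0.0, 0.0]
wrist_force: [0.4, -0.6, 0.6]
width: 0.0003
grip_force: 0.0
the job is handed in; nothing more can be done
None
```

I handed the job in at 19.5 s with the latch swung about 74° aside, the lid open and leaning about 8° back, and the rose-gold clip standing inside the case; the sign-off returned no verdict.

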